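# Put the staples away under the caddy's swing-up tray

### The job

Lift the top tray of the desk caddy by its handle and swing it up and over to the side until it rests fully open. Lay the box of staples flat on the floor of the compartment that was underneath, then swing the tray back and lower it until it is fully closed over the staples.

Things in the scene. Friction and masses are not known exactly. Their poses are not given: they have to be found in the camera images.
- caddy: Fixed grey desk caddy, 180 (x) x 160 (y) mm. Origin: centre of its underside, on the desk; z up; at yaw 0 +x points away from the robot, -y to its right. Base box: open compartment 172 x 152 mm centred on the origin, walls and floor 4 mm, rim 55 mm above the desk. A tray of the same outline, 30 mm high, covers it (underside 56 mm above the desk), on steel links at the two x ends; it stays level.
- tray_arm (a joint): Angle q (rad) of the tray's 135 mm links: 0 closed, 1.83 fully open at a stop. From closed, the tray shifts along the caddy's y by 0.135(sin(1.134-q)-0.906) m and up by 0.135(cos(1.134-q)-0.423) m: open it is 209 mm to -y and 46 mm higher (78 mm at q=1.13, links upright). Past upright its weight takes it on to the stop, before that back shut, damped. About 4 N at the handle moves it.
- tray_handle (a point): Middle of the tray's black handle, a level round bar 14 mm thick along the caddy's x axis, on a post at each end (84 mm free between them). Tray closed, it is straight above the caddy's origin, 116 mm over the desk. Below the bar are a low divider (top 33 mm below the bar's middle) and the tray's walls (30 mm below). Axes as the caddy's.
- staple_box: Closed carton of staples, a plain block 40 (x) x 62 (y) x 20 mm (z), about 70 g, lying flat on the desk: the widest and thickest of three small blocks lying around the caddy (the others, a steel check block and an eraser, are about 21 mm wide and 13 mm thick). Origin: centre of its underside; z up. A tall light box stands on the desk to the left (x over 0.57, y over 0.25).
Mind the look-alikes: they are no part of the job. Leave any pink or turquoise look-alike of the staple_box alone.

How it is judged:
By the outcome, as a careful person would: the job done as asked, in the order asked, and still so for the second after the job is handed in, with the robot touching nothing.
It also fails if it takes over 72 s, if anything falls off the work surface, if the arm or the gripper's body presses on something with over 40 N, if the wrist force passes 120 N, or if a joint passes its speed limit or range.

### The arm

A 7-joint arm with a two-finger parallel gripper is mounted at the origin on the work surface; the furniture and walls round the work are solid. World frame = base frame: x ahead of the robot, y to its left, z up, the work surface at z = 0. Lengths are in m, angles in rad, forces in N, time in s.
With the tool pointing down it reaches from about 0.425 to 1.025 m from the base axis. Payload 9.4 kg.
Tool frame: the origin (TCP) lies between the finger pads; the fingertips stand 17 mm ahead of it and the grasp point (between the pads) lies 2 mm behind it; z points along the fingers, y is the line along which they close (so a half turn about z gives the same grasp; the last joint's range is limited). The gripper opens to 85 mm and grips with 20 to 120 N. Pads are 22 mm wide; open, the fingers measure 114 mm over their backs; the gripper's body (76 mm by 85 mm) begins 54 mm behind the grasp point. The pads swing forward as they close: fully open they stand 13 mm farther back than shut.
Start: joints at [1.058, 0.599, -0.003, 1.599, 0.002, 0.943, -0.08], TCP at [0.306, -0.657, 0.248] pointing down, gripper open.
Joint ranges: [-2.57, 2.57], [-0.35, 1.97], [-1.29, 1.29], [0.11, 2.56], [-1.05, 4.19], [0.11, 1.86], [-2.63, 2.63]. Speed limits (rad/s): [2.22, 2.22, 3.01, 3.01, 3.14, 3.14, 3.14].

### API

Orientations are given as [roll, pitch, yaw] about the fixed x, y, z axes, in that order (R = Rz(yaw) Ry(pitch) Rx(roll)).
In Python, from bench import robot, viewer gives the robot as it stands.
- The arm moves only by the shell command python3 -m pendant 'ROWS' [FORCE]. ROWS is JSON, a list of rows, each an object of numbers: "dx", "dy", "dz": the shift along the tool's x, y, z normalised to -1 to 1, where 1 is 50 mm; "ax", "ay", "az": the turn, a rotation vector about the tool's x, y, z normalised to -1 to 1, where 1 is 0.08 rad; "jaw": the closure, from 0 (fully open) to 1 (shut). In form: [{"dx": .., "dy": .., "dz": .., "ax": .., "ay": .., "az": .., "jaw": ..}, ...]. A call has 1 to 12 rows; each row shifts and turns the commanded pose from where the row before left it, along the tool's axes as they then stand; what a row does not reach is not made up. A row lasts 1/8 s, in which the tool goes at most 62.5 mm and 10.7 degrees, less where a joint would pass 70% of its speed; a pose out of reach is approached as far as the arm can. A call with a number of a shift or a turn outside -1 to 1 is refused whole. A call with a gripper value outside its range is refused whole. The fingers move at their own pace and stop on an object; FORCE is the grip in N (left out, the last holds). Time passes only in rows, so rows that do not move let the fingers close. It gives the time, the measured TCP pose, the force, the opening and the grip force at its end, in the units of the state.
- robot.read_state(): the state, without advancing time (a new reading comes with each control period).
- viewer.snapshot(name): name is "scene" or "top"; returns (picture, depth): 384x512x3 uint8, red, green, blue; 384x512 float32, m along the optical axis (not along the pixel's ray), 0 where there is no reading.
- viewer.calibration(name): a dict with "K" (3x3 intrinsics, pixels), "dist" ([k1, k2, p1, p2, k3] as OpenCV has them; the pictures are not rectified), "position" and "attitude" of the camera in the world. Camera axes: x right, y down, z forward; pixel columns grow to the right and rows downward; lengths in m; the calibration is good to about 2 mm. A picture is of the moment at which its call begins. calibration takes no time and is no camera call.
- robot.finish_job(): hands the job in; it is judged then, once.
The state is a dict: "time": time; "qpos": joint angles; "qvel": joint speeds; "joint_torque": joint torques, N m; "tcp_pos": TCP position; "ee_rot": TCP orientation; "force": force on the tool from outside, world axes, zero at the start; "moment": the same for the moment, N m; "opening": finger opening in m; "gripper_force": force on a finger pad.
Only numpy, scipy, OpenCV 4.12 (cv2) and the standard library are available. Lean on these libraries where they do the work, as an engineer would, in place of code of your own. Each camera call takes 0.05 s, during which the arm holds its last target. There are 200 camera calls.

## Working session

There is one attempt and no reset: what is moved stays moved. The work goes in short steps, Python scripts to look and compute and a shell command to move; the robot and the scene stay as the last step left them, time stands still between calls to the robot, and variables do not carry over. Pictures are saved under pics/ and viewed, at most 10 in all, crops included, and the job is handed in when it is done.

```bash
mkdir -p pics
cat > h.py <<'E'
import numpy as np, cv2
from bench import robot, viewer
from scipy.spatial.transform import Rotation as R
def cloud(name):
    im,d=viewer.snapshot(name); c=viewer.calibration(name)
    h,w=d.shape; u,v=np.meshgrid(np.arange(w),np.arange(h))
    p=cv2.undistortPoints(np.stack([u,v],-1).reshape(-1,1,2).astype(np.float64),np.array(c["K"]),np.array(c["dist"])).reshape(h,w,2)
    P=np.dstack([p[...,0]*d,p[...,1]*d,d])
    A=np.array(c["attitude"]); M=A if A.shape==(3,3) else R.from_euler('xyz',A).as_matrix()
    P=P@M.T+np.array(c["position"]); P[d==0]=np.nan
    return im,P
def st():
    s=robot.read_state(); print({k:np.round(s[k],3).tolist() for k in("time","tcp_pos","ee_rot","force","opening","gripper_force","qpos")})
E
python3 - <<'E'
from h import *
st()
for n in("top","scene"):
    im,P=cloud(n); c=viewer.calibration(n); print(n,c["position"],c["attitude"])
    np.save(n+"0.npy",P); cv2.imwrite(n+"0.png",im[...,::-1])
    cv2.imwrite("pics/%s0.png"%n,cv2.resize(im[...,::-1],(800,600)))
E
```

```text
{'time': 0.0, 'tcp_pos': [0.306, -0.657, 0.247], 'ee_rot': [-3.14, 0.0, 0.436], 'force': [0.289, -0.206, -0.055], 'opening': 0.085, 'gripper_force': 0.0, 'qpos': [1.058, 0.6, -0.003, 1.6, 0.002, 0.943, -0.08]}
top [ 0.44070391 -0.06434884  1.07483965] [-3.07724843  0.02561306 -1.57145675]
scene [0.15369863 0.51846747 0.70139617] [-2.292166    0.01885789 -2.63358507]
```

View pics/top0.png

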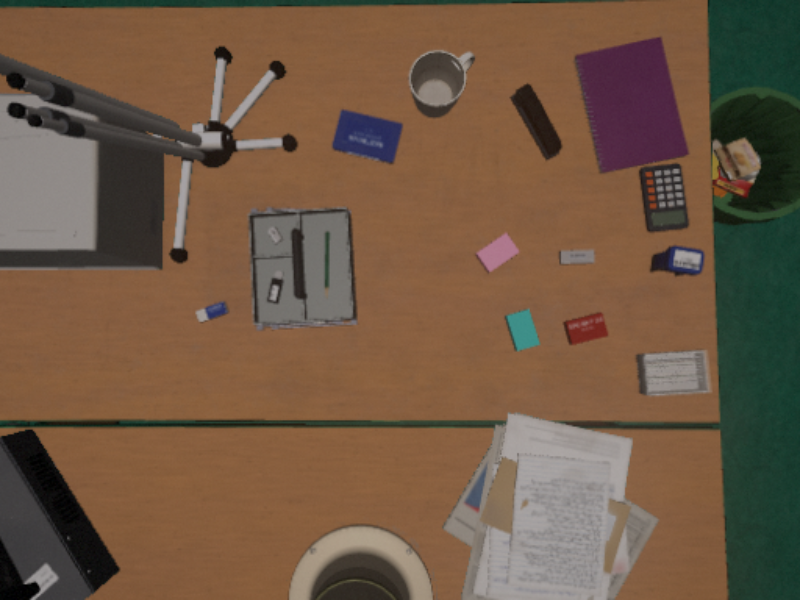

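View pics/scene0.png

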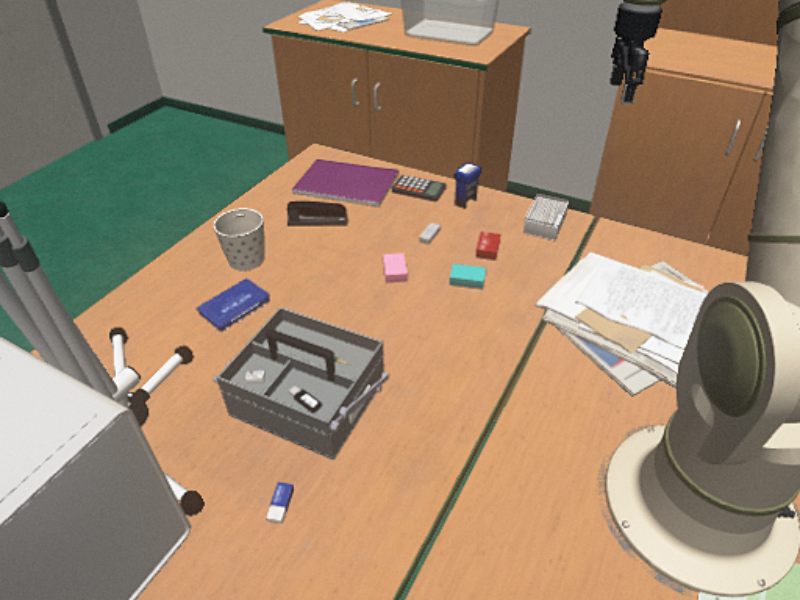

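The top view shows three staple-box-like blocks: pink (497,252), turquoise (522,330) and red (586,328). The red carton fits, because the pink and turquoise ones are excluded; the steel block (577,257) and eraser (212,312) are narrower. I'll confirm with a crop and measure.

Run:
```python
from h import *
im=cv2.imread("top0.png"); P=np.load("top0.npy")
cv2.imwrite("pics/red.png",cv2.resize(im[130:240,290:410],(720,660))[:600])
def rect(m,l):
    X=P[m][:,:2].astype(np.float32); X=X[~np.isnan(X).any(1)]
    r=cv2.minAreaRect(X*1000); b=cv2.boxPoints(r)
    print(l,np.round(r[0],1),np.round(r[1],1),round(r[2],1),"z",np.round(np.nanpercentile(P[m][:,2],[5,50,95]),4),len(X), b.round(0).tolist())
hsv=cv2.cvtColor(im,cv2.COLOR_BGR2HSV); H,S,V=cv2.split(hsv)
z=P[...,2]
v,u=np.mgrid[:384,:512]
box=lambda a,b,c,d:(u>a)&(u<b)&(v>c)&(v<d)
red=box(345,400,190,230)&(z>.012); rect(red,"red")
rect(box(300,340,145,180)&(z>.008),"pink"); rect(box(315,355,190,230)&(z>.008),"turq");rect(box(350,390,150,175)&(z>.008),"steel")
cad=box(150,240,125,215)&(z>.03); rect(cad,"caddy")
rect(box(150,240,125,215)&(z>.078)&(z<.095),"rim")
hb=box(150,240,125,215)&(z>.105); rect(hb,"handle")
# overall dims of scene
Ps=np.load("scene0.npy"); zz=Ps[...,2]
P=Ps
rect((zz>.108)&(zz<.13)&(abs(Ps[...,0]-.45)<.15)&(abs(Ps[...,1]-.08)<.15),"handle_scene")
print(np.nanmedian(z[190:230,250:290]))
```

```text
red [ 448.2 -376.1] [39.9 62.8] 14.4 z [0.0166 0.0201 0.0232] 380 [[421.0, -351.0], [437.0, -411.0], [475.0, -401.0], [460.0, -341.0]]
pink [ 576.7 -230.9] [39.7 62.7] 33.7 z [0.0165 0.0201 0.0233] 362 [[543.0, -216.0], [578.0, -268.0], [611.0, -246.0], [576.0, -194.0]]
turq [ 445.8 -270.7] [61.6 40.5] 16.9 z [0.0154 0.0199 0.0227] 379 [[410.0, -260.0], [422.0, -299.0], [481.0, -281.0], [469.0, -242.0]]
steel [ 569.8 -364.4] [22.1 55. ] 0.4 z [0.0095 0.0129 0.0165] 179 [[559.0, -337.0], [559.0, -392.0], [581.0, -392.0], [581.0, -337.0]]
caddy [548.2  93.6] [197.1 160.1] 3.4 z [0.0556 0.0598 0.1156] 4861 [[445.0, 168.0], [455.0, 8.0], [651.0, 20.0], [642.0, 179.0]]
rim [544.8  93.4] [190.4 160.1] 3.4 z [0.0788 0.0845 0.0881] 498 [[445.0, 168.0], [455.0, 8.0], [645.0, 19.0], [635.0, 179.0]]
handle [548.4  93.7] [110.   14.2] 3.5 z [0.1156 0.1214 0.1247] 256 [[493.0, 97.0], [494.0, 83.0], [604.0, 90.0], [603.0, 104.0]]
handle_scene [545.4  93.2] [108.1  13.5] 3.7 z [0.1123 0.1204 0.1232] 301 [[491.0, 96.0], [492.0, 83.0], [600.0, 90.0], [599.0, 103.0]]
-0.0003181915682858305
```

View pics/red.png

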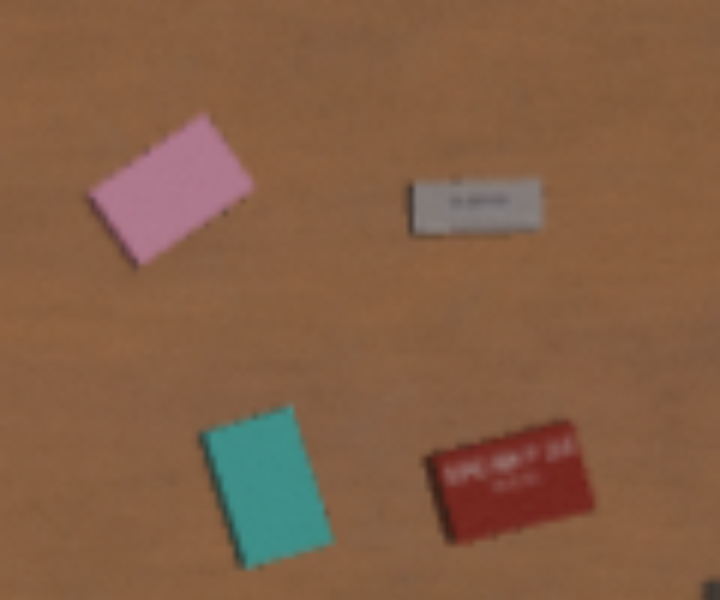

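The crop confirms that the red carton (40 x 63 mm, 20 mm high, centre about (0.448,-0.376)) is the target. The caddy is at (0.547,0.0935), yaw about 0.061. Now I'll turn the wrist and move above the handle.

```bash
cat >> h.py <<'E'
def go(p,yaw=None):
    """tool-axis units from measured pose to world p (turn given separately)"""
    s=robot.read_state(); M=R.from_euler('xyz',s["ee_rot"])
    d=M.inv().apply(np.array(p)-s["tcp_pos"])/.05
    out=[round(float(x),2) for x in d]
    if yaw is not None:
        out.append(np.round((M.inv()*R.from_euler('xyz',[np.pi,0,yaw])).as_rotvec()/.08,2).tolist())
    print("units",out)
E
python3 -m pendant '[{"az":0.94},{"az":0.94},{"az":0.94},{"az":0.94},{"az":0.94}]'
python3 -c "
from h import *
go([.547,.0935,.2],.061)"
```

```text
units [10.71, -11.57, 0.96, [-0.02, 0.01, 4.69]]invalid input at $[0]: expected keys dx, dy, dz, ax, ay, az, jaw
```

All keys are needed.

```bash
python3 -m pendant '[{"dx":0,"dy":0,"dz":0,"ax":0,"ay":0,"az":0.94,"jaw":0},{"dx":0,"dy":0,"dz":0,"ax":0,"ay":0,"az":0.94,"jaw":0},{"dx":0,"dy":0,"dz":0,"ax":0,"ay":0,"az":0.94,"jaw":0},{"dx":0,"dy":0,"dz":0,"ax":0,"ay":0,"az":0.94,"jaw":0},{"dx":0,"dy":0,"dz":0,"ax":0,"ay":0,"az":0.94,"jaw":0}]' 30
python3 -m pendant '[{"dx":0.36,"dy":-0.92,"dz":0,"ax":0,"ay":0,"az":0,"jaw":0},{"dx":0.36,"dy":-0.92,"dz":0,"ax":0,"ay":0,"az":0,"jaw":0},{"dx":0.36,"dy":-0.92,"dz":0,"ax":0,"ay":0,"az":0,"jaw":0},{"dx":0.36,"dy":-0.92,"dz":0,"ax":0,"ay":0,"az":0,"jaw":0},{"dx":0.36,"dy":-0.92,"dz":0,"ax":0,"ay":0,"az":0,"jaw":0},{"dx":0.36,"dy":-0.92,"dz":0,"ax":0,"ay":0,"az":0,"jaw":0},{"dx":0.36,"dy":-0.92,"dz":0,"ax":0,"ay":0,"az":0,"jaw":0},{"dx":0.36,"dy":-0.92,"dz":0,"ax":0,"ay":0,"az":0,"jaw":0}]'
python3 -c "
from h import *
st();go([.547,.0935,.2],.061)"
```

```text
time: 0.72
tcp_pos: [0.306, -0.657, 0.2478]
ee_rot: [-3.141, 0.0, 0.057]
force: [-1.4, 0.2, -0.2]
opening: 0.0857
gripper_force: 0.0
time: 1.72
tcp_pos: [0.428, -0.2797, 0.2481]
ee_rot: [-3.141, 0.0, 0.06]
force: [1.0, 0.1, 0.5]
opening: 0.0855
gripper_force: 0.0
{'time': 1.725, 'tcp_pos': [0.428, -0.28, 0.248], 'ee_rot': [-3.141, 0.0, 0.06], 'force': [0.979, 0.098, 0.506], 'opening': 0.085, 'gripper_force': 0.0, 'qpos': [0.41, 0.345, 0.076, 2.087, -0.04, 0.711, -0.999]}
units [2.82, -7.31, 0.96, [-0.0, 0.0, -0.01]]
```

```bash
python3 -m pendant '[{"dx":0.35,"dy":-0.91,"dz":0.12,"ax":0,"ay":0,"az":0,"jaw":0},{"dx":0.35,"dy":-0.91,"dz":0.12,"ax":0,"ay":0,"az":0,"jaw":0},{"dx":0.35,"dy":-0.91,"dz":0.12,"ax":0,"ay":0,"az":0,"jaw":0},{"dx":0.35,"dy":-0.91,"dz":0.12,"ax":0,"ay":0,"az":0,"jaw":0},{"dx":0.35,"dy":-0.91,"dz":0.12,"ax":0,"ay":0,"az":0,"jaw":0},{"dx":0.35,"dy":-0.91,"dz":0.12,"ax":0,"ay":0,"az":0,"jaw":0},{"dx":0.35,"dy":-0.91,"dz":0.12,"ax":0,"ay":0,"az":0,"jaw":0},{"dx":0.35,"dy":-0.91,"dz":0.12,"ax":0,"ay":0,"az":0,"jaw":0},{"dx":0,"dy":0,"dz":0,"ax":0,"ay":0,"az":0,"jaw":0}]'
python3 - <<'E'
from h import *
st();go([.547,.0935,.118],.061)
im,P=cloud("scene"); cv2.imwrite("pics/s1.png",cv2.resize(im[100:320,100:320][...,::-1],(600,600)))
E
```

```text
time: 2.85
tcp_pos: [0.5462, 0.0949, 0.1994]
ee_rot: [-3.14, 0.0, 0.066]
force: [-0.3, -0.6, 0.2]
opening: 0.0855
gripper_force: 0.0
{'time': 2.85, 'tcp_pos': [0.546, 0.095, 0.199], 'ee_rot': [-3.14, 0.0, 0.066], 'force': [-0.258, -0.588, 0.249], 'opening': 0.086, 'gripper_force': 0.0, 'qpos': [-0.299, 0.46, 0.036, 2.042, -0.029, 0.64, -1.748]}
units [0.01, 0.03, 1.63, [-0.02, 0.01, 0.06]]
```

View pics/s1.png

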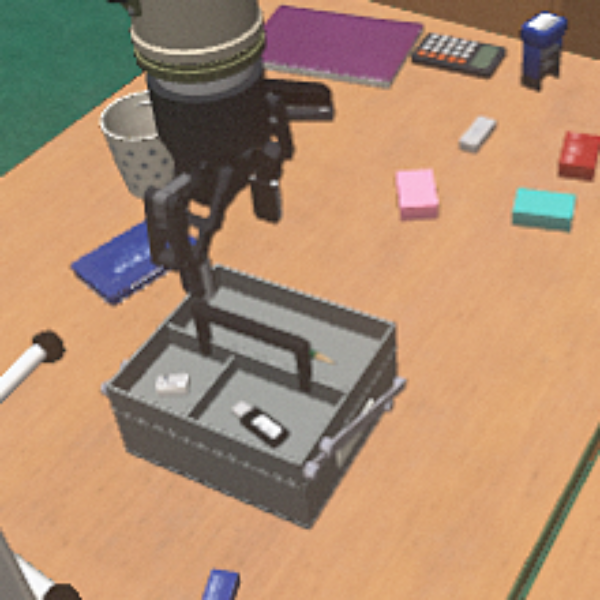

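The image shows the open gripper above the handle, centred in the crop near (230,300), with the fingers either side of the bar. I'll descend and close.

```bash
python3 -m pendant '[{"dx":0,"dy":0.01,"dz":0.55,"ax":0,"ay":0,"az":0.03,"jaw":0},{"dx":0,"dy":0.01,"dz":0.55,"ax":0,"ay":0,"az":0.03,"jaw":0},{"dx":0,"dy":0.01,"dz":0.53,"ax":0,"ay":0,"az":0,"jaw":0},{"dx":0,"dy":0,"dz":0,"ax":0,"ay":0,"az":0,"jaw":0.5},{"dx":0,"dy":0,"dz":0,"ax":0,"ay":0,"az":0,"jaw":1},{"dx":0,"dy":0,"dz":0,"ax":0,"ay":0,"az":0,"jaw":1},{"dx":0,"dy":0,"dz":0,"ax":0,"ay":0,"az":0,"jaw":1},{"dx":0,"dy":0,"dz":0,"ax":0,"ay":0,"az":0,"jaw":1},{"dx":0,"dy":0,"dz":0,"ax":0,"ay":0,"az":0,"jaw":1},{"dx":0,"dy":0,"dz":0,"ax":0,"ay":0,"az":0,"jaw":1}]' 30
python3 - <<'E'
from h import *
st()
dq=1.83/21
q=np.arange(22)*dq
y=.135*(np.sin(1.134-q)-.906); z=.135*(np.cos(1.134-q)-.423)
for i in range(21): print(i+1, round(q[i+1],2),"dy",round(-(y[i+1]-y[i])/.05,2),"dz",round(-(z[i+1]-z[i])/.05,2), np.round([y[i+1],z[i+1]],4))
E
```

```text
time: 4.15
tcp_pos: [0.5462, 0.0928, 0.12]
ee_rot: [-3.138, -0.002, 0.059]
force: [-2.2, 11.8, 5.3]
opening: 0.0129
gripper_force: 31.0
{'time': 4.15, 'tcp_pos': [0.546, 0.093, 0.12], 'ee_rot': [-3.138, -0.002, 0.059], 'force': [-2.222, 11.838, 5.325], 'opening': 0.013, 'gripper_force': 31.029, 'qpos': [-0.285, 0.578, 0.024, 2.103, -0.037, 0.458, -1.745]}
1 0.09 dy 0.11 dz -0.21 [-0.0054  0.0104]
2 0.17 dy 0.13 dz -0.2 [-0.0117  0.0204]
3 0.26 dy 0.14 dz -0.19 [-0.0189  0.0297]
4 0.35 dy 0.16 dz -0.17 [-0.0268  0.0384]
5 0.44 dy 0.17 dz -0.16 [-0.0355  0.0463]
6 0.52 dy 0.19 dz -0.14 [-0.0448  0.0535]
7 0.61 dy 0.2 dz -0.13 [-0.0548  0.0598]
8 0.7 dy 0.21 dz -0.11 [-0.0652  0.0652]
9 0.78 dy 0.22 dz -0.09 [-0.0761  0.0697]
10 0.87 dy 0.22 dz -0.07 [-0.0873  0.0733]
11 0.96 dy 0.23 dz -0.05 [-0.0987  0.0758]
12 1.05 dy 0.23 dz -0.03 [-0.1104  0.0774]
13 1.13 dy 0.23 dz -0.01 [-0.1222  0.0779]
14 1.22 dy 0.23 dz 0.01 [-0.1339  0.0774]
15 1.31 dy 0.23 dz 0.03 [-0.1456  0.0759]
16 1.39 dy 0.23 dz 0.05 [-0.1571  0.0733]
17 1.48 dy 0.22 dz 0.07 [-0.1683  0.0698]
18 1.57 dy 0.22 dz 0.09 [-0.1791  0.0653]
19 1.66 dy 0.21 dz 0.11 [-0.1896  0.0599]
20 1.74 dy 0.2 dz 0.13 [-0.1995  0.0536]
21 1.83 dy 0.19 dz 0.14 [-0.2089  0.0465]
```

```bash
python3 -m pendant '[{"dx":0,"dy":0.09,"dz":-0.21,"ax":0,"ay":0,"az":0,"jaw":1},{"dx":0,"dy":0.12,"dz":-0.2,"ax":0,"ay":0,"az":0,"jaw":1},{"dx":0,"dy":0.14,"dz":-0.19,"ax":0,"ay":0,"az":0,"jaw":1},{"dx":0,"dy":0.16,"dz":-0.17,"ax":0,"ay":0,"az":0,"jaw":1},{"dx":0,"dy":0.17,"dz":-0.16,"ax":0,"ay":0,"az":0,"jaw":1},{"dx":0,"dy":0.19,"dz":-0.14,"ax":0,"ay":0,"az":0,"jaw":1},{"dx":0,"dy":0.2,"dz":-0.13,"ax":0,"ay":0,"az":0,"jaw":1}]'
```

```text
time: 5.03
tcp_pos: [0.5495, 0.0376, 0.1803]
ee_rot: [-3.139, -0.003, 0.057]
force: [-1.0, 5.0, 3.4]
opening: 0.0129
gripper_force: 30.8
```

```bash
python3 -m pendant '[{"dx":0,"dy":0.21,"dz":-0.11,"ax":0,"ay":0,"az":0,"jaw":1},{"dx":0,"dy":0.22,"dz":-0.09,"ax":0,"ay":0,"az":0,"jaw":1},{"dx":0,"dy":0.22,"dz":-0.07,"ax":0,"ay":0,"az":0,"jaw":1},{"dx":0,"dy":0.23,"dz":-0.05,"ax":0,"ay":0,"az":0,"jaw":1},{"dx":0,"dy":0.23,"dz":-0.03,"ax":0,"ay":0,"az":0,"jaw":1},{"dx":0,"dy":0.23,"dz":-0.01,"ax":0,"ay":0,"az":0,"jaw":1},{"dx":0,"dy":0.23,"dz":0.01,"ax":0,"ay":0,"az":0,"jaw":1}]'
python3 -m pendant '[{"dx":0,"dy":0.23,"dz":0.03,"ax":0,"ay":0,"az":0,"jaw":1},{"dx":0,"dy":0.23,"dz":0.05,"ax":0,"ay":0,"az":0,"jaw":1},{"dx":0,"dy":0.22,"dz":0.07,"ax":0,"ay":0,"az":0,"jaw":1},{"dx":0,"dy":0.22,"dz":0.09,"ax":0,"ay":0,"az":0,"jaw":1},{"dx":0,"dy":0.21,"dz":0.11,"ax":0,"ay":0,"az":0,"jaw":1}]'
```

```text
time: 5.9
tcp_pos: [0.5541, -0.0433, 0.1974]
ee_rot: [3.141, -0.003, 0.055]
force: [2.3, 1.4, 2.8]
opening: 0.0131
gripper_force: 30.7
time: 6.52
tcp_pos: [0.5572, -0.0991, 0.1785]
ee_rot: [3.141, -0.002, 0.055]
force: [6.5, 0.8, -1.3]
opening: 0.0125
gripper_force: 30.4
```

Next is the last part to the stop, then I release and rise.

```bash
python3 -m pendant '[{"dx":0,"dy":0.2,"dz":0.13,"ax":0,"ay":0,"az":0,"jaw":1},{"dx":0,"dy":0.17,"dz":0.13,"ax":0,"ay":0,"az":0,"jaw":1},{"dx":0,"dy":0.04,"dz":0.03,"ax":0,"ay":0,"az":0,"jaw":1}]'
python3 -m pendant '[{"dx":0,"dy":0,"dz":0,"ax":0,"ay":0,"az":0,"jaw":0.4},{"dx":0,"dy":0,"dz":0,"ax":0,"ay":0,"az":0,"jaw":0},{"dx":0,"dy":0,"dz":0,"ax":0,"ay":0,"az":0,"jaw":0},{"dx":0,"dy":0,"dz":0,"ax":0,"ay":0,"az":0,"jaw":0},{"dx":0,"dy":0,"dz":0,"ax":0,"ay":0,"az":0,"jaw":0},{"dx":0,"dy":0,"dz":0,"ax":0,"ay":0,"az":0,"jaw":0},{"dx":0,"dy":0,"dz":-0.8,"ax":0,"ay":0,"az":0,"jaw":0},{"dx":0,"dy":0,"dz":-0.8,"ax":0,"ay":0,"az":0,"jaw":0},{"dx":0,"dy":0,"dz":-0.4,"ax":0,"ay":0,"az":0,"jaw":0}]'
python3 - <<'E'
from h import *
st()
for n in ("top",):
    im,P=cloud(n); z=P[...,2]; cv2.imwrite("pics/top1.png",cv2.resize(im[...,::-1],(800,600)))
    np.save("top1.npy",P)
E
```

```text
time: 6.9
tcp_pos: [0.5587, -0.1166, 0.1655]
ee_rot: [-3.139, -0.002, 0.057]
force: [-0.8, 13.5, 29.9]
opening: 0.0129
gripper_force: 33.5
time: 8.02
tcp_pos: [0.5578, -0.1189, 0.2664]
ee_rot: [3.141, -0.002, 0.055]
force: [0.1, 0.2, -1.1]
opening: 0.0853
gripper_force: 0.0
{'time': 8.025, 'tcp_pos': [0.558, -0.119, 0.266], 'ee_rot': [3.141, -0.002, 0.055], 'force': [0.068, 0.182, -1.061], 'opening': 0.085, 'gripper_force': 0.0, 'qpos': [0.092, 0.392, 0.026, 1.943, -0.014, 0.805, -1.391]}
```

View pics/top1.png

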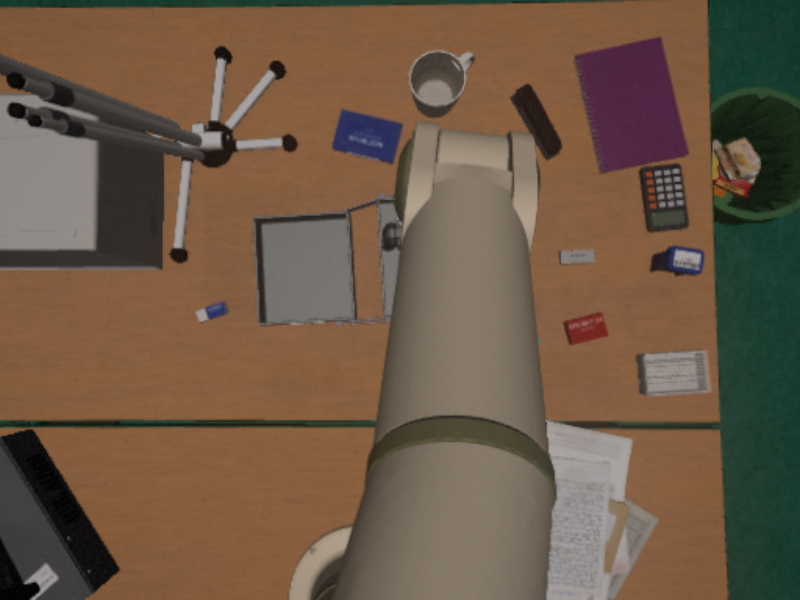

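The tray is fully open: the compartment is clear around (305,268) and the links are over to the right. Next I turn the wrist for the carton.

```bash
python3 -m pendant '[{"dx":0,"dy":0,"dz":0,"ax":0,"ay":0,"az":-0.96,"jaw":0},{"dx":0,"dy":0,"dz":0,"ax":0,"ay":0,"az":-0.96,"jaw":0},{"dx":0,"dy":0,"dz":0,"ax":0,"ay":0,"az":-0.96,"jaw":0},{"dx":0,"dy":0,"dz":0,"ax":0,"ay":0,"az":-0.96,"jaw":0},{"dx":0,"dy":0,"dz":0,"ax":0,"ay":0,"az":-0.96,"jaw":0},{"dx":0,"dy":0,"dz":0,"ax":0,"ay":0,"az":-0.96,"jaw":0},{"dx":0,"dy":0,"dz":0,"ax":0,"ay":0,"az":-0.96,"jaw":0},{"dx":0,"dy":0,"dz":0,"ax":0,"ay":0,"az":-0.96,"jaw":0},{"dx":0,"dy":0,"dz":0,"ax":0,"ay":0,"az":-0.96,"jaw":0},{"dx":0,"dy":0,"dz":0,"ax":0,"ay":0,"az":-0.96,"jaw":0},{"dx":0,"dy":0,"dz":0,"ax":0,"ay":0,"az":-0.96,"jaw":0},{"dx":0,"dy":0,"dz":0,"ax":0,"ay":0,"az":-0.96,"jaw":0}]'
python3 -m pendant '[{"dx":0,"dy":0,"dz":0,"ax":0,"ay":0,"az":-0.96,"jaw":0},{"dx":0,"dy":0,"dz":0,"ax":0,"ay":0,"az":-0.96,"jaw":0},{"dx":0,"dy":0,"dz":0,"ax":0,"ay":0,"az":-0.96,"jaw":0},{"dx":0,"dy":0,"dz":0,"ax":0,"ay":0,"az":-0.96,"jaw":0},{"dx":0,"dy":0,"dz":0,"ax":0,"ay":0,"az":-0.96,"jaw":0},{"dx":0,"dy":0,"dz":0,"ax":0,"ay":0,"az":-0.96,"jaw":0},{"dx":0,"dy":0,"dz":0,"ax":0,"ay":0,"az":-0.96,"jaw":0},{"dx":0,"dy":0,"dz":0,"ax":0,"ay":0,"az":-0.96,"jaw":0},{"dx":0,"dy":0,"dz":0,"ax":0,"ay":0,"az":-0.96,"jaw":0},{"dx":0,"dy":0,"dz":0,"ax":0,"ay":0,"az":-0.96,"jaw":0},{"dx":0,"dy":0,"dz":0,"ax":0,"ay":0,"az":-0.96,"jaw":0}]' |head -3
python3 -c "
from h import *
st();go([.448,-.376,.13],1.822)"
```

```text
time: 9.57
tcp_pos: [0.557, -0.1187, 0.2637]
ee_rot: [-3.141, 0.0, 0.979]
force: [0.5, 0.1, -0.2]
opening: 0.0854
gripper_force: 0.0
time: 10.95
tcp_pos: [0.557, -0.1188, 0.2637]
ee_rot: [-3.141, -0.0, 1.824]
{'time': 10.95, 'tcp_pos': [0.557, -0.119, 0.264], 'ee_rot': [-3.141, -0.0, 1.824], 'force': [-0.394, -0.866, 0.439], 'opening': 0.086, 'gripper_force': 0.0, 'qpos': [0.427, 0.426, -0.44, 1.924, 0.238, 0.842, 0.115]}
units [-4.44, -3.4, 2.67, [-0.01, -0.01, 0.02]]
```

```bash
python3 -m pendant '[{"dx":-0.74,"dy":-0.57,"dz":0,"ax":0,"ay":0,"az":0,"jaw":0},{"dx":-0.74,"dy":-0.57,"dz":0,"ax":0,"ay":0,"az":0,"jaw":0},{"dx":-0.74,"dy":-0.57,"dz":0,"ax":0,"ay":0,"az":0,"jaw":0},{"dx":-0.74,"dy":-0.57,"dz":0,"ax":0,"ay":0,"az":0,"jaw":0},{"dx":-0.74,"dy":-0.57,"dz":0,"ax":0,"ay":0,"az":0,"jaw":0},{"dx":-0.74,"dy":-0.57,"dz":0,"ax":0,"ay":0,"az":0,"jaw":0},{"dx":0,"dy":0,"dz":0.9,"ax":0,"ay":0,"az":0,"jaw":0},{"dx":0,"dy":0,"dz":0.9,"ax":0,"ay":0,"az":0,"jaw":0},{"dx":0,"dy":0,"dz":0.9,"ax":0,"ay":0,"az":0,"jaw":0},{"dx":0,"dy":0,"dz":0,"ax":0,"ay":0,"az":0,"jaw":0}]'
python3 - <<'E'
from h import *
st();go([.448,-.376,.02],1.822)
im,P=cloud("scene"); cv2.imwrite("pics/s2.png",cv2.resize(im[80:270,190:440][...,::-1],(750,570)))
hsv=cv2.cvtColor(im,cv2.COLOR_RGB2HSV); m=((hsv[...,0]<6)|(hsv[...,0]>174))&(hsv[...,1]>150)&(P[...,2]>.014)&(abs(P[...,1]+.376)<.06)&(abs(P[...,0]-.448)<.06)
X=P[m][:,:2].astype(np.float32)*1000; print(len(X),cv2.minAreaRect(X) if len(X)>10 else "")
E
```

```text
time: 12.2
tcp_pos: [0.445, -0.3749, 0.1263]
ee_rot: [-3.138, -0.005, 1.822]
force: [-0.3, -0.1, 0.7]
opening: 0.0856
gripper_force: 0.0
{'time': 12.2, 'tcp_pos': [0.445, -0.375, 0.126], 'ee_rot': [-3.138, -0.005, 1.822], 'force': [-0.267, -0.098, 0.691], 'opening': 0.086, 'gripper_force': 0.0, 'qpos': [0.824, 0.611, -0.324, 2.014, 0.342, 0.574, 0.515]}
units [-0.05, 0.06, 2.13, [-0.05, -0.06, -0.0]]
119 ((436.5166931152344, -379.5005798339844), (58.30819320678711, 63.63401412963867), 15.381463050842285)
```

View pics/s2.png

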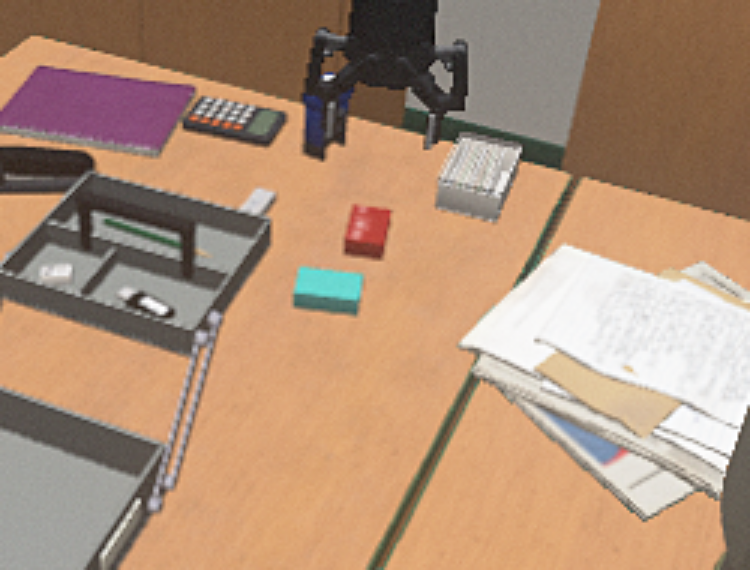

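The gripper is above the red carton (367,230), and the tray is resting open on the left. I'll descend and grip.

```bash
python3 -m pendant '[{"dx":-0.02,"dy":0.03,"dz":0.7,"ax":-0.03,"ay":-0.03,"az":0,"jaw":0},{"dx":-0.02,"dy":0.03,"dz":0.7,"ax":-0.02,"ay":-0.03,"az":0,"jaw":0},{"dx":0,"dy":0,"dz":0.5,"ax":0,"ay":0,"az":0,"jaw":0.2},{"dx":0,"dy":0,"dz":0.2,"ax":0,"ay":0,"az":0,"jaw":0.3},{"dx":0,"dy":0,"dz":0,"ax":0,"ay":0,"az":0,"jaw":1},{"dx":0,"dy":0,"dz":0,"ax":0,"ay":0,"az":0,"jaw":1},{"dx":0,"dy":0,"dz":0,"ax":0,"ay":0,"az":0,"jaw":1},{"dx":0,"dy":0,"dz":0,"ax":0,"ay":0,"az":0,"jaw":1}]' 40
python3 -m pendant '[{"dx":0,"dy":0,"dz":-0.5,"ax":0,"ay":0,"az":0,"jaw":1},{"dx":0,"dy":0,"dz":-0.9,"ax":0,"ay":0,"az":0,"jaw":1},{"dx":0,"dy":0,"dz":-0.9,"ax":0,"ay":0,"az":0,"jaw":1},{"dx":0,"dy":0,"dz":-0.9,"ax":0,"ay":0,"az":0,"jaw":1},{"dx":0,"dy":0,"dz":-0.9,"ax":0,"ay":0,"az":0,"jaw":1},{"dx":0,"dy":0,"dz":-0.9,"ax":0,"ay":0,"az":0,"jaw":1},{"dx":0,"dy":0,"dz":0,"ax":0,"ay":0,"az":0.8,"jaw":1},{"dx":0,"dy":0,"dz":0,"ax":0,"ay":0,"az":0.8,"jaw":1},{"dx":0,"dy":0,"dz":0,"ax":0,"ay":0,"az":0.8,"jaw":1}]'
python3 -c "
from h import *
st();go([.547,.0935,.27],1.632)"
```

```text
time: 13.25
tcp_pos: [0.451, -0.3781, 0.0256]
ee_rot: [3.136, 0.006, 1.821]
force: [-1.1, 0.6, 8.3]
opening: 0.0387
gripper_force: 41.8
time: 14.38
tcp_pos: [0.4488, -0.3766, 0.275]
ee_rot: [3.136, 0.004, 1.627]
force: [-0.6, 0.7, -0.2]
opening: 0.0388
gripper_force: 40.9
{'time': 14.375, 'tcp_pos': [0.449, -0.377, 0.275], 'ee_rot': [3.136, 0.004, 1.627], 'force': [-0.565, 0.738, -0.25], 'opening': 0.039, 'gripper_force': 40.886, 'qpos': [0.869, 0.422, -0.375, 1.885, 0.2, 0.864, 0.451]}
units [9.28, 2.49, 0.07, [0.06, 0.06, -0.06]]
```

```bash
python3 -m pendant '[{"dx":0.4,"dy":0.1,"dz":0,"ax":0,"ay":0,"az":0,"jaw":1},{"dx":0.84,"dy":0.23,"dz":0,"ax":0,"ay":0,"az":0,"jaw":1},{"dx":0.84,"dy":0.23,"dz":0,"ax":0,"ay":0,"az":0,"jaw":1},{"dx":0.84,"dy":0.23,"dz":0,"ax":0,"ay":0,"az":0,"jaw":1},{"dx":0.84,"dy":0.23,"dz":0,"ax":0,"ay":0,"az":0,"jaw":1},{"dx":0.84,"dy":0.23,"dz":0,"ax":0,"ay":0,"az":0,"jaw":1},{"dx":0.84,"dy":0.23,"dz":0,"ax":0,"ay":0,"az":0,"jaw":1},{"dx":0.84,"dy":0.23,"dz":0,"ax":0,"ay":0,"az":0,"jaw":1},{"dx":0.84,"dy":0.23,"dz":0,"ax":0,"ay":0,"az":0,"jaw":1},{"dx":0.84,"dy":0.23,"dz":0,"ax":0,"ay":0,"az":0,"jaw":1},{"dx":0.84,"dy":0.23,"dz":0,"ax":0,"ay":0,"az":0,"jaw":1},{"dx":0.4,"dy":0.1,"dz":0,"ax":0,"ay":0,"az":0,"jaw":1}]'
python3 - <<'E'
from h import *
st();go([.547,.0935,.031],1.632)
im,P=cloud("scene"); cv2.imwrite("pics/s3.png",cv2.resize(im[80:310,80:340][...,::-1],(678,600)))
E
```

```text
time: 15.88
tcp_pos: [0.5463, 0.0936, 0.2734]
ee_rot: [3.136, 0.003, 1.635]
force: [-1.0, 0.0, -1.5]
opening: 0.0388
gripper_force: 40.9
{'time': 15.875, 'tcp_pos': [0.546, 0.094, 0.273], 'ee_rot': [3.136, 0.003, 1.635], 'force': [-0.966, 0.005, -1.496], 'opening': 0.039, 'gripper_force': 40.865, 'qpos': [0.066, 0.397, -0.464, 1.949, 0.239, 0.845, -0.462]}
units [0.01, -0.01, 4.85, [0.06, 0.04, 0.03]]
```

View pics/s3.png

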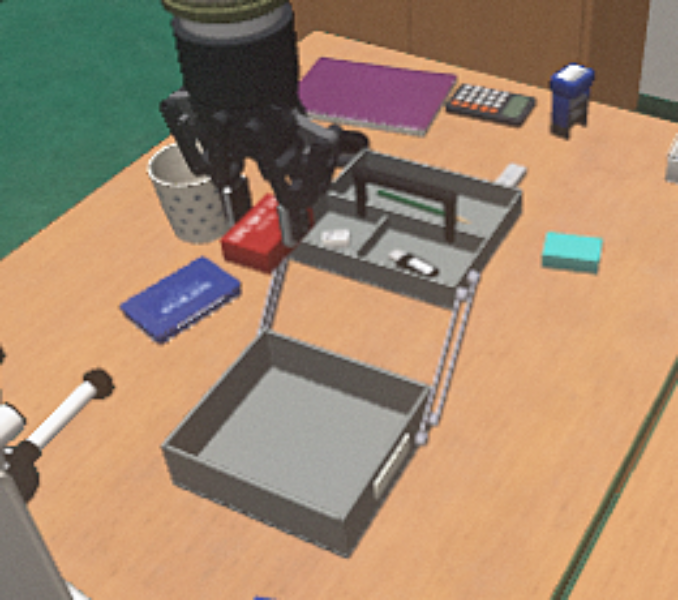

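The carton is held level (265,235) over the empty compartment (290,440). I'll lower it in.

```bash
python3 -m pendant '[{"dx":0,"dy":0,"dz":0.8,"ax":0.06,"ay":0.04,"az":0.03,"jaw":1},{"dx":0,"dy":0,"dz":0.8,"ax":0,"ay":0,"az":0,"jaw":1},{"dx":0,"dy":0,"dz":0.8,"ax":0,"ay":0,"az":0,"jaw":1},{"dx":0,"dy":0,"dz":0.8,"ax":0,"ay":0,"az":0,"jaw":1},{"dx":0,"dy":0,"dz":0.8,"ax":0,"ay":0,"az":0,"jaw":1},{"dx":0,"dy":0,"dz":0.5,"ax":0,"ay":0,"az":0,"jaw":1},{"dx":0,"dy":0,"dz":0.3,"ax":0,"ay":0,"az":0,"jaw":1},{"dx":0,"dy":0,"dz":0,"ax":0,"ay":0,"az":0,"jaw":1}]'
```

```text
time: 16.92
tcp_pos: [0.5467, 0.0892, 0.0326]
ee_rot: [-3.14, 0.001, 1.627]
force: [0.3, 0.4, -1.2]
opening: 0.039
gripper_force: 40.8
```

```bash
python3 -m pendant '[{"dx":0,"dy":0,"dz":0.03,"ax":0,"ay":0,"az":0,"jaw":1},{"dx":0,"dy":0,"dz":0.03,"ax":0,"ay":0,"az":0,"jaw":1},{"dx":0,"dy":0,"dz":0,"ax":0,"ay":0,"az":0,"jaw":1}]'
python3 -m pendant '[{"dx":0,"dy":0,"dz":0,"ax":0,"ay":0,"az":0,"jaw":0.45},{"dx":0,"dy":0,"dz":0,"ax":0,"ay":0,"az":0,"jaw":0.3},{"dx":0,"dy":0,"dz":0,"ax":0,"ay":0,"az":0,"jaw":0.2},{"dx":0,"dy":0,"dz":0,"ax":0,"ay":0,"az":0,"jaw":0.2}]'
python3 -m pendant '[{"dx":0,"dy":0,"dz":-0.4,"ax":0,"ay":0,"az":0,"jaw":0.2},{"dx":0,"dy":0,"dz":-0.8,"ax":0,"ay":0,"az":0,"jaw":0.2},{"dx":0,"dy":0,"dz":-0.9,"ax":0,"ay":0,"az":0,"jaw":0.2},{"dx":0,"dy":0,"dz":-0.9,"ax":0,"ay":0,"az":0,"jaw":0.2},{"dx":0,"dy":0,"dz":-0.9,"ax":0,"ay":0,"az":0,"jaw":0},{"dx":0,"dy":0,"dz":-0.9,"ax":0,"ay":0,"az":0,"jaw":0}]'
python3 - <<'E'
from h import *
im,P=cloud("scene"); cv2.imwrite("pics/s4.png",cv2.resize(im[80:310,80:340][...,::-1],(678,600)))
st(); go([.5585,-.1165,.266],.057)
E
```

```text
time: 17.3
tcp_pos: [0.5475, 0.0895, 0.0306]
ee_rot: [3.141, 0.001, 1.627]
force: [-0.7, -0.2, -1.4]
opening: 0.0388
gripper_force: 40.8
time: 17.8
tcp_pos: [0.5472, 0.0895, 0.03]
ee_rot: [-3.142, 0.001, 1.627]
force: [0.6, 0.1, 0.5]
opening: 0.0684
gripper_force: 0.0
time: 18.55
tcp_pos: [0.5468, 0.0896, 0.2716]
ee_rot: [-3.141, 0.001, 1.627]
force: [0.9, -0.6, -1.3]
opening: 0.0855
gripper_force: 0.0
{'time': 18.6, 'tcp_pos': [0.549, 0.091, 0.277], 'ee_rot': [3.134, -0.0, 1.627], 'force': [1.905, 1.301, 3.971], 'opening': 0.085, 'gripper_force': 0.0, 'qpos': [0.09, 0.398, -0.487, 1.94, 0.245, 0.854, -0.469]}
units [-4.15, -0.04, 0.22, [0.07, -0.07, 19.63]]
```

View pics/s4.png

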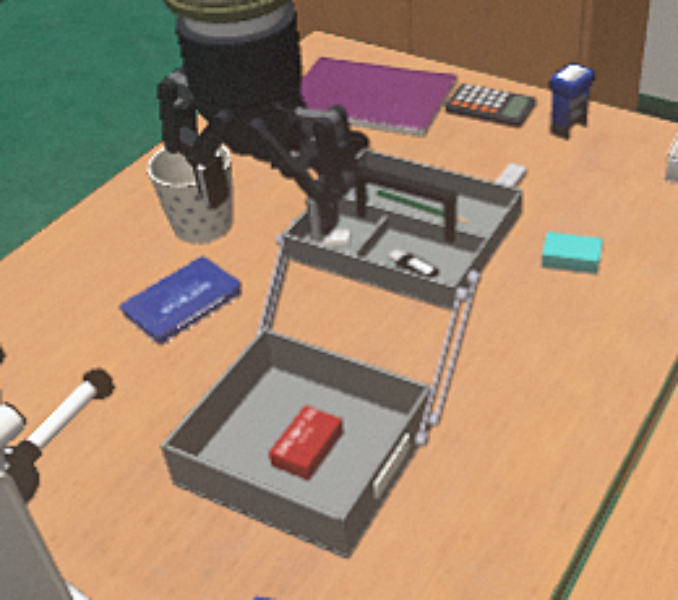

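The red carton lies flat on the compartment floor (307,440). I'll turn back and go to the handle.

```bash
python3 -m pendant '[{"dx":-0.4,"dy":0,"dz":0,"ax":0,"ay":0,"az":0,"jaw":0},{"dx":-0.75,"dy":0,"dz":0,"ax":0,"ay":0,"az":0,"jaw":0},{"dx":-0.75,"dy":0,"dz":0,"ax":0,"ay":0,"az":0,"jaw":0},{"dx":-0.75,"dy":0,"dz":0,"ax":0,"ay":0,"az":0,"jaw":0},{"dx":-0.75,"dy":0,"dz":0,"ax":0,"ay":0,"az":0,"jaw":0},{"dx":-0.75,"dy":0,"dz":0,"ax":0,"ay":0,"az":0,"jaw":0},{"dx":0,"dy":0,"dz":0,"ax":0,"ay":0,"az":0.93,"jaw":0},{"dx":0,"dy":0,"dz":0,"ax":0,"ay":0,"az":0.93,"jaw":0},{"dx":0,"dy":0,"dz":0,"ax":0,"ay":0,"az":0.93,"jaw":0},{"dx":0,"dy":0,"dz":0,"ax":0,"ay":0,"az":0.93,"jaw":0},{"dx":0,"dy":0,"dz":0,"ax":0,"ay":0,"az":0.93,"jaw":0},{"dx":0,"dy":0,"dz":0,"ax":0,"ay":0,"az":0.93,"jaw":0}]' 30 | head -3
python3 -m pendant '[{"dx":0,"dy":0,"dz":0,"ax":0,"ay":0,"az":0.93,"jaw":0},{"dx":0,"dy":0,"dz":0,"ax":0,"ay":0,"az":0.93,"jaw":0},{"dx":0,"dy":0,"dz":0,"ax":0,"ay":0,"az":0.93,"jaw":0},{"dx":0,"dy":0,"dz":0,"ax":0,"ay":0,"az":0.93,"jaw":0},{"dx":0,"dy":0,"dz":0,"ax":0,"ay":0,"az":0.93,"jaw":0},{"dx":0,"dy":0,"dz":0,"ax":0,"ay":0,"az":0.93,"jaw":0}]' | head -3
python3 -m pendant '[{"dx":0,"dy":0,"dz":0,"ax":0,"ay":0,"az":0.93,"jaw":0},{"dx":0,"dy":0,"dz":0,"ax":0,"ay":0,"az":0.93,"jaw":0},{"dx":0,"dy":0,"dz":0,"ax":0,"ay":0,"az":0.93,"jaw":0},{"dx":0,"dy":0,"dz":0,"ax":0,"ay":0,"az":0.93,"jaw":0},{"dx":0,"dy":0,"dz":0,"ax":0,"ay":0,"az":0.93,"jaw":0},{"dx":0,"dy":0,"dz":0,"ax":0,"ay":0,"az":0.93,"jaw":0},{"dx":0,"dy":0,"dz":0,"ax":0,"ay":0,"az":0.93,"jaw":0},{"dx":0,"dy":0,"dz":0,"ax":0,"ay":0,"az":0.93,"jaw":0},{"dx":0,"dy":0,"dz":0,"ax":0,"ay":0,"az":0.93,"jaw":0},{"dx":0,"dy":0,"dz":0,"ax":0,"ay":0,"az":0,"jaw":0}]' | head -3
python3 - <<'E'
from h import *
st(); go([.5583,-.117,.1655],.057)
E
```

```text
time: 20.1
tcp_pos: [0.5576, -0.1188, 0.2685]
ee_rot: [-3.139, 0.002, 1.177]
time: 20.85
tcp_pos: [0.5576, -0.1188, 0.2686]
ee_rot: [-3.14, 0.003, 0.731]
time: 22.1
tcp_pos: [0.5579, -0.1184, 0.2689]
ee_rot: [3.14, 0.003, 0.064]
{'time': 22.1, 'tcp_pos': [0.558, -0.118, 0.269], 'ee_rot': [3.14, 0.003, 0.064], 'force': [-0.479, 0.365, 0.412], 'opening': 0.086, 'gripper_force': 0.0, 'qpos': [0.142, 0.391, -0.045, 1.934, 0.026, 0.819, -1.424]}
units [0.02, -0.03, 2.07, [0.01, 0.03, 0.09]]
```

```bash
python3 -m pendant '[{"dx":0.01,"dy":-0.01,"dz":0.7,"ax":0,"ay":0.03,"az":0.09,"jaw":0},{"dx":0.01,"dy":-0.01,"dz":0.7,"ax":0,"ay":0,"az":0,"jaw":0},{"dx":0,"dy":-0.01,"dz":0.65,"ax":0,"ay":0,"az":0,"jaw":0},{"dx":0,"dy":0,"dz":0,"ax":0,"ay":0,"az":0,"jaw":0.5},{"dx":0,"dy":0,"dz":0,"ax":0,"ay":0,"az":0,"jaw":1},{"dx":0,"dy":0,"dz":0,"ax":0,"ay":0,"az":0,"jaw":1},{"dx":0,"dy":0,"dz":0,"ax":0,"ay":0,"az":0,"jaw":1},{"dx":0,"dy":0,"dz":0,"ax":0,"ay":0,"az":0,"jaw":1},{"dx":0,"dy":0,"dz":0,"ax":0,"ay":0,"az":0,"jaw":1},{"dx":0,"dy":0,"dz":0,"ax":0,"ay":0,"az":0,"jaw":1}]' 30
```

```text
time: 23.35
tcp_pos: [0.5604, -0.1158, 0.1687]
ee_rot: [3.141, -0.004, 0.058]
force: [-0.9, 0.5, 7.2]
opening: 0.0129
gripper_force: 30.3
```

```bash
python3 -m pendant '[{"dx":0,"dy":-0.19,"dz":-0.14,"ax":0,"ay":0,"az":0,"jaw":1},{"dx":0,"dy":-0.2,"dz":-0.13,"ax":0,"ay":0,"az":0,"jaw":1},{"dx":0,"dy":-0.21,"dz":-0.11,"ax":0,"ay":0,"az":0,"jaw":1},{"dx":0,"dy":-0.22,"dz":-0.09,"ax":0,"ay":0,"az":0,"jaw":1},{"dx":0,"dy":-0.22,"dz":-0.07,"ax":0,"ay":0,"az":0,"jaw":1},{"dx":0,"dy":-0.23,"dz":-0.05,"ax":0,"ay":0,"az":0,"jaw":1},{"dx":0,"dy":-0.23,"dz":-0.03,"ax":0,"ay":0,"az":0,"jaw":1}]'
python3 -m pendant '[{"dx":0,"dy":-0.23,"dz":-0.01,"ax":0,"ay":0,"az":0,"jaw":1},{"dx":0,"dy":-0.23,"dz":0.01,"ax":0,"ay":0,"az":0,"jaw":1},{"dx":0,"dy":-0.23,"dz":0.03,"ax":0,"ay":0,"az":0,"jaw":1},{"dx":0,"dy":-0.23,"dz":0.05,"ax":0,"ay":0,"az":0,"jaw":1},{"dx":0,"dy":-0.22,"dz":0.07,"ax":0,"ay":0,"az":0,"jaw":1},{"dx":0,"dy":-0.22,"dz":0.09,"ax":0,"ay":0,"az":0,"jaw":1},{"dx":0,"dy":-0.21,"dz":0.11,"ax":0,"ay":0,"az":0,"jaw":1}]'
```

```text
time: 24.22
tcp_pos: [0.5558, -0.0401, 0.1999]
ee_rot: [3.141, -0.004, 0.058]
force: [-0.7, -1.9, 7.4]
opening: 0.0128
gripper_force: 30.4
time: 25.1
tcp_pos: [0.551, 0.0398, 0.1815]
ee_rot: [-3.141, -0.003, 0.059]
force: [-0.2, 3.3, 4.3]
opening: 0.0126
gripper_force: 30.1
```

```bash
python3 -m pendant '[{"dx":0,"dy":-0.2,"dz":0.13,"ax":0,"ay":0,"az":0,"jaw":1},{"dx":0,"dy":-0.19,"dz":0.14,"ax":0,"ay":0,"az":0,"jaw":1},{"dx":0,"dy":-0.17,"dz":0.16,"ax":0,"ay":0,"az":0,"jaw":1},{"dx":0,"dy":-0.16,"dz":0.17,"ax":0,"ay":0,"az":0,"jaw":1},{"dx":0,"dy":-0.14,"dz":0.19,"ax":0,"ay":0,"az":0,"jaw":1},{"dx":0,"dy":-0.12,"dz":0.2,"ax":0,"ay":0,"az":0,"jaw":1}]'
python3 -m pendant '[{"dx":0,"dy":-0.08,"dz":0.15,"ax":0,"ay":0,"az":0,"jaw":1},{"dx":0,"dy":-0.03,"dz":0.07,"ax":0,"ay":0,"az":0,"jaw":1},{"dx":0,"dy":0,"dz":0,"ax":0,"ay":0,"az":0,"jaw":1}]'
```

```text
time: 25.85
tcp_pos: [0.5481, 0.0886, 0.1311]
ee_rot: [-3.141, -0.002, 0.059]
force: [0.1, 6.8, 2.2]
opening: 0.0125
gripper_force: 30.0
time: 26.22
tcp_pos: [0.548, 0.0931, 0.1217]
ee_rot: [-3.141, -0.003, 0.059]
force: [-4.9, 5.2, 23.0]
opening: 0.0127
gripper_force: 31.9
```

Contact at the closed stop. I'll release, rise clear and check.

```bash
python3 -m pendant '[{"dx":0,"dy":0,"dz":0,"ax":0,"ay":0,"az":0,"jaw":0.4},{"dx":0,"dy":0,"dz":0,"ax":0,"ay":0,"az":0,"jaw":0},{"dx":0,"dy":0,"dz":0,"ax":0,"ay":0,"az":0,"jaw":0},{"dx":0,"dy":0,"dz":0,"ax":0,"ay":0,"az":0,"jaw":0},{"dx":0,"dy":0,"dz":0,"ax":0,"ay":0,"az":0,"jaw":0},{"dx":0,"dy":0,"dz":0,"ax":0,"ay":0,"az":0,"jaw":0},{"dx":0,"dy":0,"dz":-0.8,"ax":0,"ay":0,"az":0,"jaw":0},{"dx":0,"dy":0,"dz":-0.9,"ax":0,"ay":0,"az":0,"jaw":0},{"dx":0,"dy":0,"dz":-0.9,"ax":0,"ay":0,"az":0,"jaw":0},{"dx":0,"dy":0,"dz":-0.9,"ax":0,"ay":0,"az":0,"jaw":0},{"dx":0,"dy":0,"dz":0,"ax":0,"ay":0,"az":0,"jaw":0},{"dx":0,"dy":0,"dz":0,"ax":0,"ay":0,"az":0,"jaw":0}]'
python3 - <<'E'
from h import *
im,P=cloud("scene"); cv2.imwrite("pics/s5.png",cv2.resize(im[80:310,80:340][...,::-1],(678,600)))
z=P[...,2]; m=(z>.108)&(z<.13)&(abs(P[...,0]-.55)<.15)&(abs(P[...,1]-.08)<.1)
X=P[m]; print(cv2.minAreaRect(X[:,:2].astype(np.float32)*1000),np.percentile(X[:,2],[5,50,95]))
E
```

```text
time: 27.72
tcp_pos: [0.5472, 0.0917, 0.2951]
ee_rot: [3.141, -0.002, 0.057]
force: [-0.3, -0.1, 0.3]
opening: 0.0855
gripper_force: 0.0
((545.8746337890625, 93.9155044555664), (108.52806091308594, 13.707051277160645), 3.249368667602539) [0.11314368 0.12055558 0.12355988]
```

View pics/s5.png

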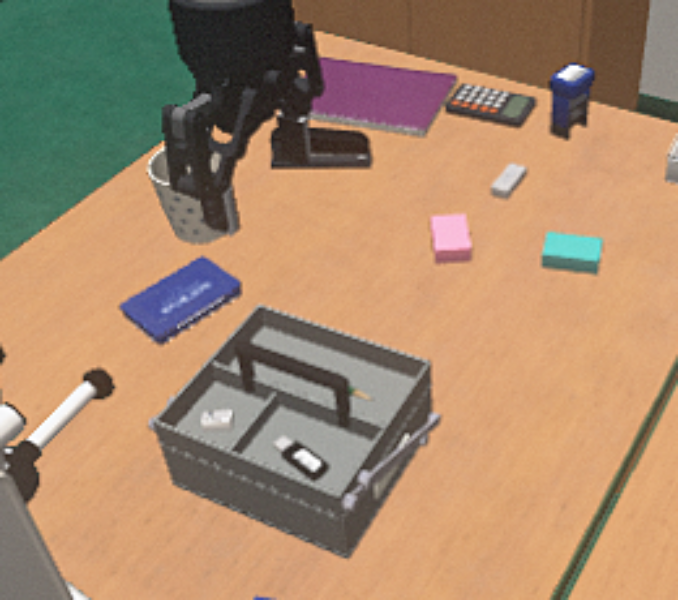

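The tray is fully closed: the handle is back where it was before opening, within 1 mm (crop around (295,370)). The gripper is clear.

```bash
python3 -c "
from bench import robot
print(robot.finish_job())"
```

```text
the job is handed in; nothing more can be done
None
```

I handed the job in at about 28 s: I opened the tray to its stop, laid the red staple box flat in the compartment and closed the tray fully over it, with the gripper clear.

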